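# Load a sample tube through the spring gate of a tube reader

## Robot

A 6-joint arm with a two-finger parallel gripper is mounted at the origin on the work surface. World frame = base frame: x ahead of the robot, y to its left, z up, the work surface at z = 0. Lengths are in m, angles in rad, forces in N, time in s.
With the tool pointing down it reaches from about 0.25 to 0.8 m from the base axis. Payload 3.9 kg.
Tool frame: the origin (TCP) lies between the finger pads; the fingertips stand 19 mm ahead of it and the grasp point (between the pads) is the TCP (manip.tips_ahead is the distance from the TCP to the fingertips, in m); z points along the fingers, y is the direction in which the jaws open and shut (so a half turn about z gives the same grasp; the last joint's range is limited). The gripper opens to 85 mm and grips with 20 to 120 N. Pads are 22 mm wide; open, the fingers measure 114 mm over their backs; the gripper's body (76 mm by 85 mm) begins 54 mm behind the grasp point. The pads swing forward as they close: fully open they stand 13 mm farther back than shut.
Start: joints at [1.243, 0.26, -0.138, 1.173, 0, 1.571], TCP at [0.169, 0.497, 0.25] pointing down, gripper open.
Joint ranges: [-2.78, 2.78], [-0.83, 1.72], [-1.28, 1.37], [-1.9, 2.12], [-1.57, 1.48], [-3.14, 3.14]. Speed limits (rad/s): [2.57, 2.57, 3.14, 3.14, 3.14, 3.14].

## Interface

Orientations are given as a unit quaternion [w, x, y, z].
In Python, from bench import manip gives the robot as it stands. The module is installed in compiled form; this text tells all that it offers.
- The arm moves only by the tool move_arm, never from a script. Its argument "commands" is a list of rows, each an object with "turn": the turn, a rotation vector about the tool's x, y, z in rad, a list of three; "offset": the shift along the tool's x, y, z in cm, a list of three; "hand": the closure, from 0 (fully open) to 1 (shut). A call has 1 to 12 rows; each row shifts and turns the commanded pose from where the row before left it, along the tool's axes as they then stand; what a row does not reach is not made up. A row lasts 1/8 s, in which the tool goes at most 62.5 mm and 10.7 degrees, less where a joint would pass 70% of its speed; a pose out of reach is approached as far as the arm can. A call is refused whole if a number of a shift passes 6.25 or a number of a turn 0.188, either way. A call with a gripper value outside its range is refused whole. The fingers move at their own pace and stop on an object; "force" is the grip in N (left out, the last holds). Time passes only in rows, so rows that do not move let the fingers close. It gives the time, the measured TCP pose, the force and the opening at its end, in the units of the state.
- manip.state(): the state, without advancing time (a new reading comes with each control period).
- manip.camera(name): name is "scene" or "top"; returns (picture, depth): 480x640x3 uint8, red, green, blue; 480x640 float32, m along the optical axis (not along the pixel's ray), 0 where there is no reading.
- manip.calibration(name): a dict with "mtx" (3x3 intrinsics, pixels), "eye" and "orientation" of the camera in the world. Camera axes: x right, y down, z forward; pixel columns grow to the right and rows downward; lengths in m; the calibration is good to about 2 mm. A picture is of the moment at which its call begins. calibration takes no time and is no camera call.
- manip.close_job(): hands the job in, once; it reports no verdict.
Trained networks look in the newest picture that a camera, given by its name, has taken for a name from the list of things; names that differ only in an ending like _2 or _b are one class to them, and where a whole thing is asked for, a point or a joint stands for the part that bears it (a point fixed in the world has none). Each returns a list of dicts, best first, with "score" (0 to 1); they miss things now and then, are a little off and sometimes report something else, mostly with a low value. They report only what shows in the picture. A call takes as long as a camera call. They do not tell look-alikes from the thing itself.
- manip.trace(camera, label): "mask" (480x640 bool, what is visible of it) and "xy" ([column, row] in pixels, amid what is visible of it).
The state is a dict: "clock": time; "joints": joint angles; "qvel": joint speeds; "effort": joint torques, N m; "tcp_pos": TCP position; "eef_rot": TCP orientation; "contact_force": force on the tool from outside, world axes, zero at the start; "wrist_torque": the same for the moment, N m; "opening": finger opening in m.
Only numpy, scipy, OpenCV 4.12 (cv2) and the standard library are available. Lean on these libraries where they do the work, as an engineer would, in place of code of your own. Each camera call takes 0.05 s, during which the arm holds its last target.

## Task

Pick up the tube carrier with the blue-capped tube by its black fin, set it in the loading lane of the tube reader nose first, and slide it along the lane floor through the orange spring gate, under the pale hood, until it is fully home against the end stop and the gate has closed behind it. Keep the carrier upright all the time, let go of it, and leave the red-capped carrier and everything else on the bench where it stands.

Things in the scene. Friction and masses are not known exactly. Their poses are not given: they have to be found in the camera images.
- blue_carrier_mid (a point): Centre of the blue-capped tube carrier, 46 mm above its underside: a green sled 160 mm long (x), 40 mm wide (y), about 160 g, with a half-round nose 80 mm ahead and a square rear end 80 mm behind this point. A clear lying tube with a blue cap is fixed on it (up to 48 mm above the underside); behind the cap stands a black grip fin. Axes: x towards the nose, y left, z up.
- blue_carrier_grip (a point): Grip point of the blue-capped carrier: middle of its upright black fin, 60 mm behind the carrier's centre, 76 mm above its underside. The fin is 12 mm thick (y), 36 mm long (x); its top is 92 mm above the underside, and it is free to grasp from 26 mm above the underside upward. Same axes as the carrier.
- reader: White tube reader, fixed to the bench. Origin: on the bench under the middle of the closed gate; x runs inwards along the loading lane, y left, z up. The lane floor is 6 mm above the bench, from x = -170 to 222 mm. Beyond x = 232 mm stands the housing, 260 mm wide, 185 mm high.
- entry (a point): Middle of the entry lane, on its floor, 85 mm before the gate. The entry lane is 170 mm long and 60 mm wide between its grey side walls (24 mm high above the bench), narrowing over the last 58 mm to 49 mm. It ends at two dark gate posts, 60 mm apart and 58 mm high above the bench. Axes as the reader.
- home (a point): Where the carrier's centre is when fully home, its nose touching the black end stop: 142 mm beyond the gate, 52 mm above the bench (46 above the lane floor). The bay's walls are 48 mm apart, 44 mm high above the bench. It is open from above up to 130 mm beyond the gate, then under a pale hood (underside 66, top 70 mm above the bench). Axes as the reader.
- gate (a joint): Orange spring gate across the lane: an upright leaf 49 mm wide, 10 to 46 mm above the bench, on a vertical hinge at the reader's y = +27 mm. 0 rad is closed; it swings inwards only (to +x), at most 1.6 rad, into a pocket in the +y wall. Its spring presses about 2 N at the free edge when wide open. It can close only when the carrier's rear end is over 50 mm beyond the gate.
- red_carrier_mid (a point): Centre (46 mm up) of the other carrier, the same but with a red cap; to be left alone.
- burner_mid (a point): A chromed bench burner (not lit), foot 84 mm across, 135 mm high, the point 60 mm up on its axis; bystander.
- beaker_mid (a point): Middle of a clear empty plastic beaker, 72 mm across, 95 mm high; bystander.
- wash_bottle_mid (a point): Middle of a white bottle with a red cap, 72 mm across, 170 mm high; bystander.
- spare_cap_mid (a point): Middle of a loose grey tube cap lying on the bench, 34 mm across, 18 mm high; bystander.
There are look-alikes about, which are no part of the job. What is shaped like the part that bears blue_carrier_mid but yellow is not meant.

How it is judged:
By the outcome, as a careful person would: the job done as asked, in the order asked, and still so for the second after the job is handed in, with the robot touching nothing.
It also fails if it takes over 45 s, if anything falls off the work surface, if the arm or the gripper's body presses on something with over 40 N, if the wrist force passes 120 N, or if a joint passes its speed limit or range.

## Working session

There is one attempt and no reset: what is moved stays moved. The work goes in short steps, Python scripts to look and compute and a tool call to move; the robot and the scene stay as the last step left them, time stands still between calls to the robot, and variables do not carry over. Pictures are saved under pics/ and viewed, and the job is handed in when it is done.

Besides the shell and the picture viewer there is one more tool, called after ">>>" as name(argument=value, ...), one argument or row to a line, values as JSON. move_arm: Moves the arm, as the interface text tells. Its arguments: {"type":"object","properties":{"commands":{"type":"array","items":{"type":"object","properties":{"turn":{"type":"array","items":{"type":"number"}},"offset":{"type":"array","items":{"type":"number"}},"hand":{"type":"number"}}}},"force":{"type":"number"}},"required":["commands"]}

```bash
mkdir -p pics
cat > h.py <<'E'
import numpy as np, cv2
from bench import manip
from scipy.spatial.transform import Rotation as R
def rot(q): return R.from_quat([q[1],q[2],q[3],q[0]]).as_matrix()
def cloud(name,depth):
    c=manip.calibration(name); K=np.array(c['mtx']); 
    v,u=np.mgrid[0:480,0:640]
    P=np.stack([(u-K[0,2])/K[0,0]*depth,(v-K[1,2])/K[1,1]*depth,depth],-1)
    o=np.array(c['orientation']); M=o if o.shape==(3,3) else rot(o)
    return P@M.T+np.array(c['eye'])
def proj(name,p):
    c=manip.calibration(name); K=np.array(c['mtx']);o=np.array(c['orientation']); M=o if o.shape==(3,3) else rot(o)
    q=(np.array(p)-np.array(c['eye']))@M; q=q@K.T; return q[...,:2]/q[...,2:]
def save(n,im): cv2.imwrite('pics/'+n,im[...,::-1])
E
python3 - <<'E'
from h import *
print(manip.state())
for n in('scene','top'):
    im,d=manip.camera(n); save(n+'0.png',im); np.savez(n+'0.npz',im=im,d=d); print(manip.calibration(n))
for n in ('scene','top'):
    for l in ('blue_carrier_mid','red_carrier_mid','reader','gate','burner_mid'):
        for r in manip.trace(n,l): print(n,l,r['score'],r['xy'],r['mask'].sum())
E
```

```text
{'clock': 0.0, 'joints': array([ 1.24300226e+00,  2.60668983e-01, -1.39396780e-01,  1.17268217e+00,
        1.14107413e-05,  1.57078633e+00]), 'qvel': array([-0.00066066,  0.00065517,  0.00085342, -0.00067961, -0.0007219 ,
       -0.00029388]), 'effort': array([-4.74661774e-04, -4.05683613e+01,  2.53919917e+01,  1.89127238e-02,
       -2.47471489e-04,  4.54541023e-06]), 'tcp_pos': array([0.1688139 , 0.49643165, 0.24946226]), 'eef_rot': array([-1.64849979e-04,  1.63159239e-01,  9.86599265e-01, -9.61795072e-04]), 'contact_force': array([ 0.74706521, -0.59572108, -0.84995582]), 'wrist_torque': array([ 0.04208684, -0.02434932,  0.0105108 ]), 'opening': 0.08558773141118493}
{'mtx': array([[483.57763586,   0.        , 321.6098899 ],
       [  0.        , 483.57763586, 235.72422183],
       [  0.        ,   0.        ,   1.        ]]), 'eye': array([1.19595528, 0.57360163, 0.87290625]), 'orientation': array([-0.15874812,  0.38559941,  0.83114908, -0.36783602])}
{'mtx': array([[509.58483264,   0.        , 320.32351897],
       [  0.        , 509.58483264, 231.91834938],
       [  0.        ,   0.        ,   1.        ]]), 'eye': array([ 0.32539631, -0.01753293,  1.4941873 ]), 'orientation': array([ 0.06092421, -0.69448911,  0.71470065, -0.05635687])}
scene blue_carrier_mid 0.88 [244.7, 196.3] 976
scene blue_carrier_mid 0.73 [265.3, 151.6] 895
scene blue_carrier_mid 0.57 [312.3, 180.0] 1049
scene red_carrier_mid 0.68 [430.1, 298.5] 1654
scene reader 0.69 [233.6, 321.9] 20522
scene gate 0.69 [244.3, 199.7] 1067
scene gate 0.51 [230.9, 321.4] 20723
scene gate 0.46 [312.7, 255.5] 178
scene burner_mid 0.85 [513.9, 361.2] 1846
scene burner_mid 0.3 [246.7, 201.5] 1040
top blue_carrier_mid 0.8 [422.2, 243.3] 782
top blue_carrier_mid 0.79 [460.6, 306.9] 870
top blue_carrier_mid 0.74 [389.1, 314.8] 798
top red_carrier_mid 0.85 [219.8, 256.9] 785
top reader 0.83 [310.8, 132.5] 10775
top burner_mid 0.69 [149.3, 248.1] 780
```

View pics/scene0.png

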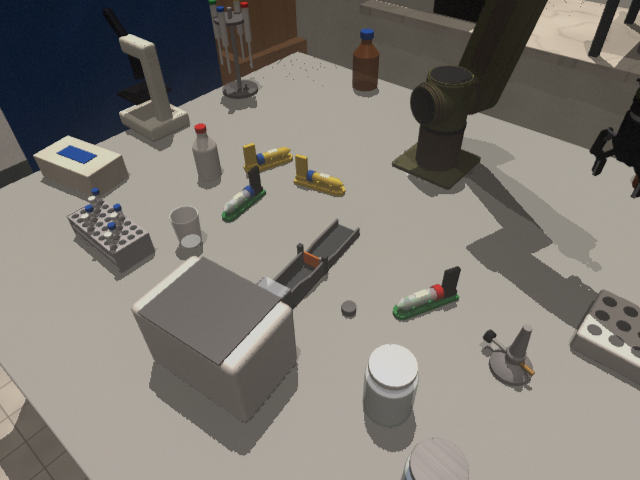

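View pics/top0.png

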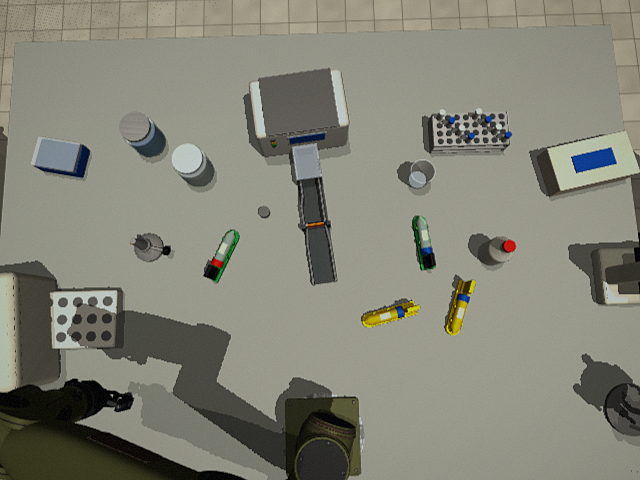

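Run:
```python
from h import *
a=np.load('scene0.npz')['im'][120:240,210:370]; b=np.load('top0.npz')['im'][210:350,350:510]
a=cv2.resize(a,(640,480),interpolation=2)[:290]; b=cv2.resize(b,(640,560),interpolation=2)
save('crop_s.png',cv2.resize(np.load('scene0.npz')['im'][120:240,210:370],(800,600),interpolation=2)); save('crop_t.png',b)
```

```text
(no output)
```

View pics/crop_s.png

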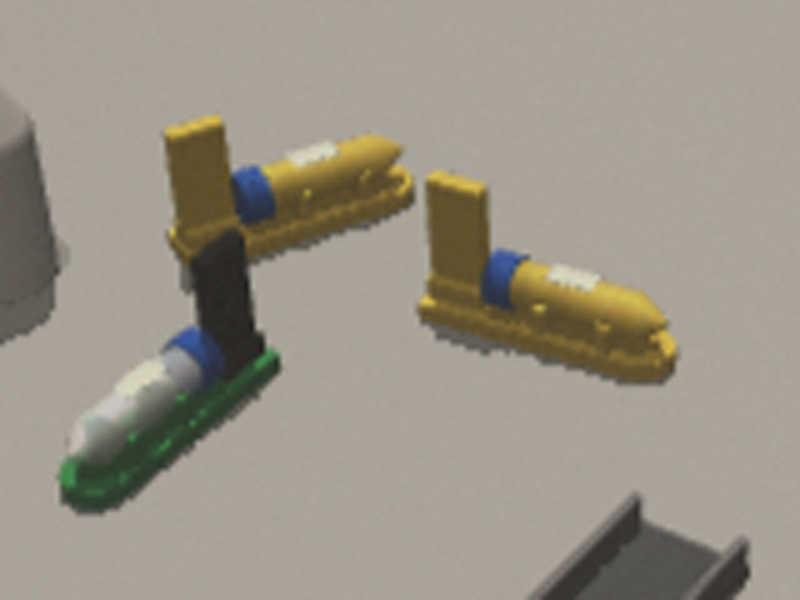

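View pics/crop_t.png

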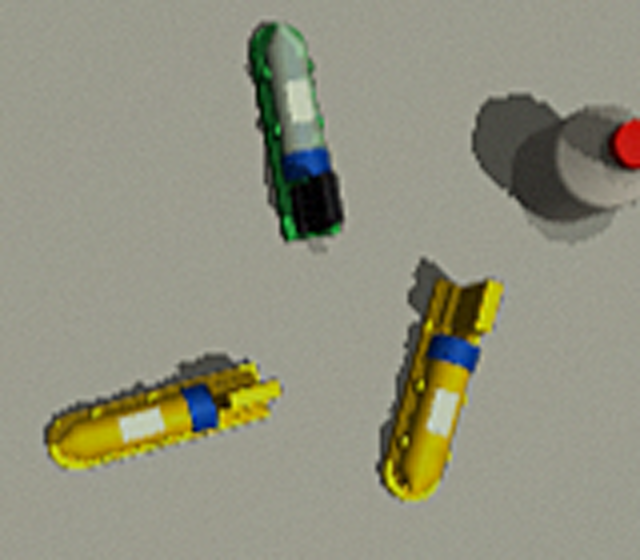

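Blue-capped candidates in the top picture are the green sled at (422,243) and the yellow ones at (389,315) and (461,307). The green one, with a clear tube and black fin, fits the description, and the crops confirm it. Next I measure it and the lane.

```bash
cat >> h.py <<'E'
def load(n,t='0'):
    z=np.load(f'{n}{t}.npz'); return z['im'],z['d'],cloud(n,z['d'])
E
python3 - <<'E'
from h import *
for n,(u0,u1,v0,v1) in {'top':(405,445,205,280),'scene':(215,268,160,225)}.items():
    im,d,P=load(n); hsv=cv2.cvtColor(im,cv2.COLOR_RGB2HSV)
    sub=np.zeros(d.shape,bool); sub[v0:v1,u0:u1]=1
    H,S,V=hsv[...,0],hsv[...,1],hsv[...,2]
    g=sub&(H>45)&(H<85)&(S>110)&(V>30)&(d>0)
    b=sub&(V<45)&(P[...,2]>0.03)
    f=sub&(P[...,2]>0.08)&(V<60)
    bl=sub&(H>100)&(H<125)&(S>150)
    for k,m in (('green',g),('black',b),('fintop',f),('blue',bl)):
        q=P[m]; 
        if len(q)==0: print(n,k,0); continue
        c=q[:,:2].mean(0); U,s,Vt=np.linalg.svd(q[:,:2]-c); ax=Vt[0]; pr=(q[:,:2]-c)@ax
        pc=(q[:,:2]-c)@[-ax[1],ax[0]]
        print(n,k,len(q),np.median(q,0).round(4),'mean',q.mean(0).round(4),'ax',ax.round(3),'ext',pr.min().round(3),pr.max().round(3),pc.min().round(3),pc.max().round(3),'z',q[:,2].min().round(3),q[:,2].max().round(3))
# lane
im,d,P=load('top'); c=cv2.resize(im[60:300,230:370],(560,960)[::1],interpolation=2)
save('lane_t.png',cv2.resize(im[130:295,270:370],(480,600+0),interpolation=2) if 0 else cv2.resize(im[165:290,280:360],(384,600),interpolation=2))
h=np.clip(P[...,2]*1000,0,100)[165:290,280:360]
save('lane_h.png',cv2.applyColorMap(cv2.resize((h*2.5).astype(np.uint8),(384,600),interpolation=0),cv2.COLORMAP_JET))
im,d,P=load('scene'); save('lane_s.png',cv2.resize(im[215:315,250:370],(720,600),interpolation=2))
E
```

```text
top green 198 [ 0.5322 -0.2977  0.0113] mean [ 0.5309 -0.3004  0.0129] ax [-0.991 -0.132] ext -0.082 0.076 -0.009 0.03 z -0.004 0.085
top black 110 [ 0.4755 -0.3152  0.0812] mean [ 0.4729 -0.3105  0.0968] ax [ 0.463 -0.887] ext -0.328 0.017 -0.018 0.029 z 0.03 1.494
top fintop 61 [ 0.4753 -0.3173  0.0896] mean [ 0.4707 -0.3082  0.1355] ax [ 0.454 -0.891] ext -0.325 0.02 -0.017 0.016 z 0.08 1.494
top blue 78 [ 0.5044 -0.3128  0.0437] mean [ 0.5026 -0.3126  0.0431] ax [-0.999 -0.034] ext -0.013 0.043 -0.013 0.016 z 0.011 0.081
scene green 23 [ 0.5603 -0.3049  0.0127] mean [ 0.5514 -0.3038  0.0144] ax [ 0.999 -0.047] ext -0.088 0.066 -0.014 0.015 z 0.008 0.031
scene black 130 [ 0.4814 -0.3142  0.0618] mean [ 0.4811 -0.314   0.0615] ax [0.997 0.081] ext -0.021 0.017 -0.005 0.006 z 0.03 0.092
scene fintop 60 [ 0.4817 -0.3152  0.089 ] mean [ 0.4814 -0.3155  0.0883] ax [0.991 0.134] ext -0.021 0.018 -0.011 0.007 z 0.08 0.096
scene blue 11 [ 0.5125 -0.3143  0.0467] mean [ 0.5124 -0.3133  0.0473] ax [0.109 0.994] ext -0.006 0.009 -0.005 0.007 z 0.046 0.05
```

View pics/lane_t.png

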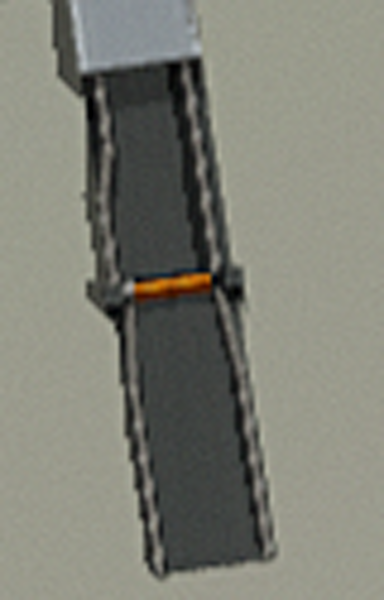

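View pics/lane_h.png

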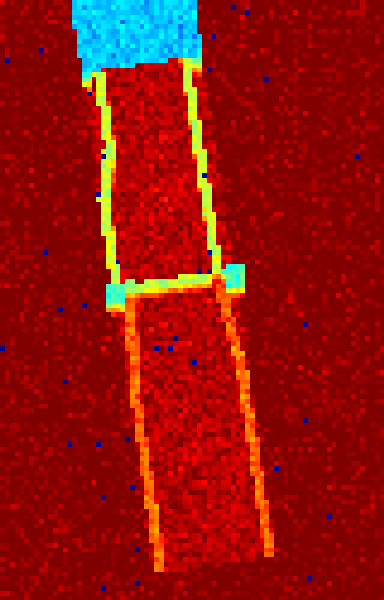

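View pics/lane_s.png

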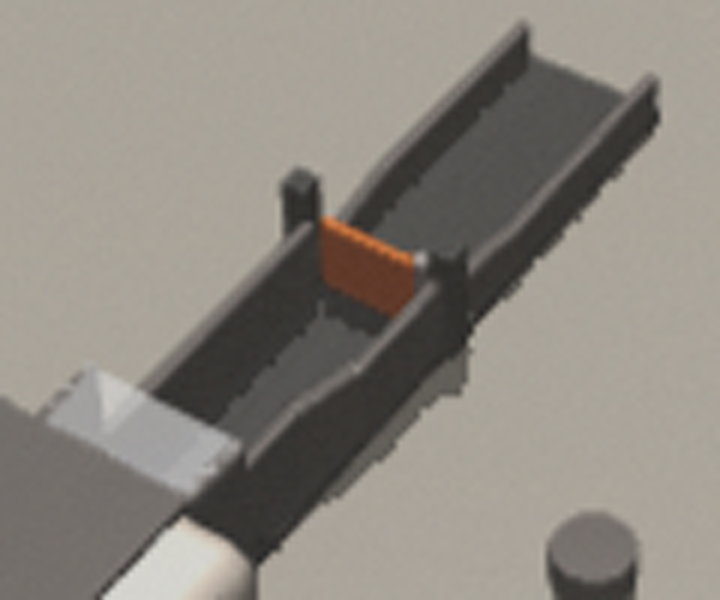

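```bash
cat > fit.py <<'E'
from h import *
from scipy.optimize import least_squares
res={}
for n in('top','scene'):
    im,d,P=load(n); q=P[(d>0)]; 
    q=q[(q[:,0]>0.42)&(q[:,0]<0.85)&(q[:,1]>-.1)&(q[:,1]<.12)]
    # initial frame
    def lane(p): 
        c,s=np.cos(p[2]),np.sin(p[2]); e=q[:,:2]-p[:2]; return e@[c,s], e@[-s,c]
    p=np.array([0.563,-0.003,0.1]) if n=='top' else res['top'].copy()
    for it in range(6):
        x,y=lane(p); z=q[:,2]
        post=(z>.05)&(z<.063)&(abs(x)<.02)&(abs(y)<.06)&(abs(y)>.025)
        e=(z>.019)&(z<.03)&(x>-.17)&(x<-.065)&(abs(y)<.045)
        b=(z>.038)&(z<.05)&(x>.07)&(x<.128)&(abs(y)<.045)
        if it==0 and n=='top':
            pp=q[(z>.05)&(z<.063)&(abs(x)<.04)&(abs(y)<.07)][:,:2]
            p[:2]=[(pp[:,0].min()+pp[:,0].max())/2,(pp[:,1].min()+pp[:,1].max())/2]
            hi=pp[pp[:,1]>p[1]].mean(0); lo=pp[pp[:,1]<p[1]].mean(0); v=hi-lo; p[:2]=(hi+lo)/2; p[2]=np.arctan2(-v[0],v[1]); print('posts',hi,lo,np.linalg.norm(v)); continue
        # per wall means: fit y = +-h + a x
        rows=[];rhs=[]
        for k,m in enumerate((e&(y>0),e&(y<0),b&(y>0),b&(y<0))):
            X=x[m];Y=y[m]
            A=np.zeros((len(X),6));A[:,0]=1;A[:,1]=X;A[:,2+k]=1;rows.append(A);rhs.append(Y)
        A=np.vstack(rows+[np.array([[0,0,1,1,0,0],[0,0,0,0,1,1]])*1000.]);r=np.r_[np.concatenate(rhs),0,0]
        s=np.linalg.lstsq(A,r,rcond=None)[0]
        px=(x[post&(y>0)].mean()+x[post&(y<0)].mean())/2
        th=p[2]; p[:2]+=np.array([-np.sin(th),np.cos(th)])*s[0]+np.array([np.cos(th),np.sin(th)])*px*(n=='top'); p[2]+=s[1]
    res[n]=p; x,y=lane(p); 
    fl=(x>-.16)&(x<-.02)&(abs(y)<.02); bench=(abs(y)>.05)&(x<0.1)
    print(n,p.round(4),np.degrees(p[2]),'walls',s.round(4),[m.sum() for m in(e,b,post)],'floor z',np.median(z[fl]),'bench',np.median(z[bench]))
    w=(z>.012)&(abs(y)<.04); print(' entry xmin',np.percentile(x[w&(x>-.2)],.5))
E
python3 fit.py
python3 - <<'E'
from h import *
from scipy.optimize import minimize
# carrier fit: nonground points within region
for n in('top','scene'):
    im,d,P=load(n); q=P[(d>0)&(P[...,2]<.11)]
    q=q[(abs(q[:,0]-.54)<.12)&(abs(q[:,1]+.3)<.06)]
    lo=q[(q[:,2]>.005)&(q[:,2]<.05)][:,:2]; fin=q[(q[:,2]>.058)&(q[:,2]<.1)]
    rect=cv2.minAreaRect((q[q[:,2]>.006][:,:2]*1000).astype(np.float32)); print(n,'rect all',rect)
    rect=cv2.minAreaRect((lo*1000).astype(np.float32)); print(n,'rect',rect,len(lo))
    rect=cv2.minAreaRect((fin[:,:2]*1000).astype(np.float32)); print(n,'finrect',rect,len(fin), fin.mean(0))
    t=fin[fin[:,2]>.087]; print('top of fin',t.mean(0),len(t),t.min(0),t.max(0))
E
```

```text
posts [0.58765222 0.03220519] [ 0.59499439 -0.03565243] 0.06825366909484988
top [0.5908 0.001  0.1198] 6.863906614358954 walls [ 0.      0.      0.033  -0.033   0.0274 -0.0274] [np.int64(129), np.int64(76), np.int64(37)] floor z 0.0052644340837004755 bench -0.0004900450585001437
 entry xmin -0.15905308414358618
scene [0.5907 0.0021 0.1237] 7.085075981610201 walls [ 0.      0.      0.0331 -0.0331  0.0278 -0.0278] [np.int64(158), np.int64(139), np.int64(61)] floor z 0.006070306378128387 bench -0.00010848814625641356
 entry xmin -0.15954233443734672
top rect all ((539.2989501953125, -300.8498840332031), (233.34156799316406, 118.8178482055664), 1.082153081893921)
top rect ((540.9776611328125, -300.3261413574219), (237.06298828125, 118.81318664550781), 0.6957798600196838) 738
top finrect ((477.2762145996094, -318.9915771484375), (36.17142868041992, 12.936893463134766), 6.528647422790527) 89 [ 0.47644922 -0.31762987  0.08439807]
top of fin [ 0.47710724 -0.31914447  0.09117443] 51 [ 0.45919292 -0.32485353  0.08705193] [ 0.4955751  -0.31301934  0.09867383]
scene rect all ((539.9737548828125, -309.08843994140625), (155.76734924316406, 70.70504760742188), 20.372323989868164)
scene rect ((533.850830078125, -297.95654296875), (106.09783172607422, 218.98959350585938), 87.53199005126953) 815
scene finrect ((480.4305725097656, -318.17706298828125), (39.58884811401367, 17.502500534057617), 9.816873550415039) 143 [ 0.48229447 -0.31572882  0.07841903]
top of fin [ 0.481066   -0.31698274  0.09169397] 44 [ 0.46169313 -0.32833074  0.08742226] [ 0.49922198 -0.30914763  0.09585945]
```

Run:
```python
from h import *
for n in('top','scene'):
    im,d,P=load(n); 
    p=np.array([.5908,.0015,.1215]); c,s=np.cos(p[2]),np.sin(p[2])
    E=P[...,:2]-p[:2]; x=E@[c,s]; y=E@[-s,c]; z=P[...,2]
    hsv=cv2.cvtColor(im,cv2.COLOR_RGB2HSV); ok=d>0
    o=ok&(hsv[...,0]<15)&(hsv[...,1]>180)&(hsv[...,2]>90)&(abs(x)<.06)&(abs(y)<.05)
    t=o&(z>.04); print(n,'gate',o.sum(),np.median(x[o]),'top',np.median(x[t]),y[o].min(),y[o].max(),z[o].min(),z[o].max())
    h=ok&(z>.062)&(z<.078)&(abs(y)<.022)&(x>.05)&(x<.24); print(' hood x',np.percentile(x[h],[1,5,50,95,99]),np.median(z[h]))
    w=ok&(z>.016)&(z<.03)&(abs(abs(y)-.033)<.006)&(x<-.1)&(x>-.2); print(' wall',np.sort(x[w])[:6])
    f=ok&(abs(y)<.02)&(x<-.13)&(x>-.2)
    for a in np.arange(-.19,-.13,.005):
        m=f&(abs(x-a)<.0025); print('  %.3f %.4f V%.0f'%(a,z[m].mean(),hsv[...,2][m].mean()),end='')
    print()
    po=ok&(z>.05)&(z<.062)&(abs(x)<.03)&(abs(abs(y)-.035)<.012); print(' posts x',x[po].min(),x[po].max(),x[po&(y>0)].mean(),x[po&(y<0)].mean())
    hs=ok&(z>.1)&(abs(y)<.15)&(x>.2)&(x<.6); print(' housing x',np.percentile(x[hs],[1,50]))
    # carrier
    a=np.radians(8); c0=np.array([.537,-.310]); g=P[...,:2]-c0; 
    for it in range(5):
        cx=g@[np.cos(a),np.sin(a)]; cy=g@[-np.sin(a),np.cos(a)]
        m=ok&(abs(cx)<.09)&(abs(cy)<.03)&(z>.034)&(z<.055)&(cx>-.03)
        k=np.polyfit(cx[m],cy[m],1); 
        F=ok&(z>.085)&(z<.1)&(abs(cx+.06)<.03)&(abs(cy)<.025)
        print(' tube line',k,m.sum(),'fin',cx[F].mean(),cy[F].mean(),(cx[F].min()+cx[F].max())/2,np.polyfit(cx[F],cy[F],1)[0])
        slope=(np.polyval(k,.03)-cy[F].mean())/(.09); a+=slope*.7
    allm=ok&(abs(cx)<.1)&(abs(cy)<.03)&(z>.006); print(n,'yaw',np.degrees(a),'x ext',np.percentile(cx[allm&(abs(cy)<.02)],[0.5,99.5]),'y ext low',np.percentile(cy[allm&(z<.03)],[1,99]))
```

```text
top gate 7 0.001678530809280993 top 0.0034705527496732167 -0.015968520477563336 0.02195761212752833 0.028298418364500977 0.04680326582448768
 hood x [0.13463921 0.13879882 0.1861661  0.23393411 0.23726816] 0.06912440944876952
 wall [-0.16582028 -0.16542777 -0.16445781 -0.16419111 -0.1626251  -0.16233008]
  -0.190 -0.0007 V155  -0.185 0.0003 V155  -0.180 -0.0012 V156  -0.175 -0.0014 V155  -0.170 -0.0011 V151  -0.165 0.0017 V76  -0.160 0.0049 V66  -0.155 0.0049 V68  -0.150 0.0058 V67  -0.145 0.0049 V67  -0.140 0.0064 V67  -0.135 0.0062 V67
 posts x -0.007082050488471801 0.006919914738213328 0.0004084164824980056 -0.0005828993258685919
 housing x [0.23159269 0.303939  ]
 tube line [-0.0188263  -0.00070905] 304 fin -0.06098690511037562 -0.0004949424878294011 -0.06025519201337623 -0.04173245583120907
 tube line [-0.01322015 -0.0007015 ] 304 fin -0.0609827875819847 -0.0008643967484610126 -0.06024217470981842 -0.03634544069088991
 tube line [-0.01153819 -0.00069924] 304 fin -0.06098111559736234 -0.0009752453585372345 -0.06023783764790145 -0.034729432877204085
 tube line [-0.01103342 -0.00069856] 304 fin -0.06098057450310503 -0.0010085119134019083 -0.060236497206630144 -0.03424447715680422
 tube line [-0.01088193 -0.00069836] 304 fin -0.06098040856193164 -0.0010184962582703932 -0.0602360913979422 -0.03409892841707441
top yaw 7.505294605338817 x ext [-0.07987977  0.0751224 ] y ext low [-0.02231463  0.02635035]
  return _methods._mean(a, axis=axis, dtype=dtype,
  ret = ret.dtype.type(ret / rcount)
Traceback (most recent call last):
ValueError: zero-size array to reduction operation minimum which has no identity
```

>>> move_arm(
  commands=[
    {"turn": [0, 0, -0.18], "offset": [0, 0, 0], "hand": 0},
    {"turn": [0, 0, -0.18], "offset": [0, 0, 0], "hand": 0},
    {"turn": [0, 0, -0.1], "offset": [0, 0, 0], "hand": 0},
    {"turn": [0, 0, 0], "offset": [0, 0, 0], "hand": 0},
  ],
  force=60,
)

```text
clock: 1.1
tcp_pos: [0.169, 0.497, 0.2503]
eef_rot: [0.0, -0.065, 0.998, 0.0]
contact_force: [-0.1, -0.1, -0.4]
opening: 0.0856
```

```bash
cat >> h.py <<'E'
def show(tx=None,ty=None,tz=None,yaw=None):
    s=manip.state(); M=rot(s['eef_rot']); a=np.degrees(np.arctan2(M[1,0],M[0,0]))
    print('t',s['clock'].__round__(2),'j',np.round(s['joints'],3),'tcp',np.round(s['tcp_pos'],4),'xyaw',a.round(2),'zax',M[:,2].round(3),'F',np.round(s['contact_force'],1),'open',round(s['opening'],4))
    if tx is not None: print('to go (tool, cm)',(M.T@(np.array([tx,ty,tz])-s['tcp_pos'])*100).round(2))
    if yaw is not None: print('turn z (rad)',-np.radians((yaw-a+180)%360-180))
E
python3 -c "
from h import *
show(.479,-.318,.25,187.5)"
```

```text
t 1.1 j [ 1.243  0.26  -0.138  1.173  0.     1.112] tcp [0.169  0.497  0.2503] xyaw -172.5 zax [ 0.  0. -1.] F [-0.1 -0.1 -0.4] open 0.0856
to go (tool, cm) [-2.009e+01 -8.485e+01  3.000e-02]
turn z (rad) 5.788685863469707e-05
```

>>> move_arm(
  commands=[
    {"offset": [-1.2, -5, 0], "turn": [0, 0, 0], "hand": 0},
    {"offset": [-1.2, -5, 0], "turn": [0, 0, 0], "hand": 0},
    {"offset": [-1.2, -5, 0], "turn": [0, 0, 0], "hand": 0},
    {"offset": [-1.2, -5, 0], "turn": [0, 0, 0], "hand": 0},
    {"offset": [-1.2, -5, 0], "turn": [0, 0, 0], "hand": 0},
    {"offset": [-1.2, -5, 0], "turn": [0, 0, 0], "hand": 0},
    {"offset": [-1.2, -5, 0], "turn": [0, 0, 0], "hand": 0},
    {"offset": [-1.2, -5, 0], "turn": [0, 0, 0], "hand": 0},
    {"offset": [-1.2, -5, 0], "turn": [0, 0, 0], "hand": 0},
    {"offset": [-1.2, -5, 0], "turn": [0, 0, 0], "hand": 0},
    {"offset": [-1.2, -5, 0], "turn": [0, 0, 0], "hand": 0},
    {"offset": [-1.2, -5, 0], "turn": [0, 0, 0], "hand": 0},
  ],
)

```text
clock: 2.6
tcp_pos: [0.3914, -0.0805, 0.2506]
eef_rot: [0.001, -0.065, 0.998, 0.0]
contact_force: [-0.2, 0.3, -0.2]
opening: 0.0857
```

>>> move_arm(
  commands=[
    {"offset": [-1.1, -4.95, 0], "turn": [0, 0, 0], "hand": 0},
    {"offset": [-1.1, -4.95, 0], "turn": [0, 0, 0], "hand": 0},
    {"offset": [-1.1, -4.95, 0], "turn": [0, 0, 0], "hand": 0},
    {"offset": [-1.1, -4.95, 0], "turn": [0, 0, 0], "hand": 0},
    {"offset": [-1.2, -5, 0], "turn": [0, 0, 0], "hand": 0},
    {"offset": [0, 0, 0], "turn": [0, 0, 0], "hand": 0},
    {"offset": [0, 0, 0], "turn": [0, 0, 0], "hand": 0},
  ],
)

```text
clock: 3.48
tcp_pos: [0.4785, -0.3168, 0.2499]
eef_rot: [-0.001, -0.065, 0.998, 0.001]
contact_force: [-0.4, 0.4, -0.2]
opening: 0.0858
```

Run:
```python
from h import *
show(.479,-.318,.076,187.5)
for n in('scene','top'):
    im,d=manip.camera(n); np.savez(n+'1.npz',im=im,d=d)
    u,v=(235,190) if n=='scene' else (422,243)
    save(n+'1.png',cv2.resize(im[v-75:v+75,u-100:u+100],(800,600),interpolation=2))
```

```text
t 3.48 j [-0.585  0.346 -0.015  1.211  0.    -0.716] tcp [ 0.4785 -0.3168  0.2499] xyaw -172.5 zax [-0.001  0.001 -1.   ] F [-0.4  0.4 -0.2] open 0.0858
to go (tool, cm) [-0.05 -0.15 17.39]
turn z (rad) -6.688092747813082e-05
```

View pics/scene1.png

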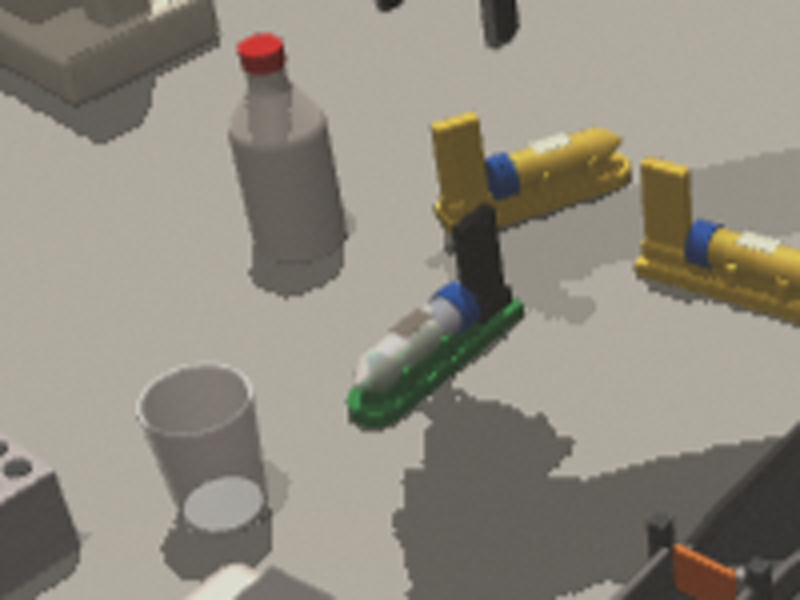

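>>> move_arm(
  commands=[
    {"offset": [0, -0.1, 3], "turn": [0, 0, 0], "hand": 0},
    {"offset": [0, 0, 3], "turn": [0, 0, 0], "hand": 0},
    {"offset": [0, 0, 3], "turn": [0, 0, 0], "hand": 0},
    {"offset": [0, 0, 3], "turn": [0, 0, 0], "hand": 0},
    {"offset": [0, 0, 3], "turn": [0, 0, 0], "hand": 0},
    {"offset": [0, 0, 2.2], "turn": [0, 0, 0], "hand": 0},
    {"offset": [0, 0, 0], "turn": [0, 0, 0], "hand": 0},
    {"offset": [0, 0, 0], "turn": [0, 0, 0], "hand": 0},
    {"offset": [0, 0, 0], "turn": [0, 0, 0], "hand": 0},
  ],
)

```text
clock: 4.7
tcp_pos: [0.4801, -0.3185, 0.0799]
eef_rot: [0.001, -0.066, 0.998, -0.001]
contact_force: [0.2, -0.5, -0.5]
opening: 0.0852
```

Run:
```python
from h import *
show(.479,-.318,.076,187.5)
im,d=manip.camera('scene')
save('scene2.png',cv2.resize(im[115:265,135:335],(800,600),interpolation=2))
```

```text
t 4.7 j [-0.586  0.465 -0.298  0.805  0.    -0.718] tcp [ 0.4801 -0.3185  0.0799] xyaw -172.41 zax [ 0.002 -0.001 -1.   ] F [ 0.2 -0.5 -0.5] open 0.0852
to go (tool, cm) [0.11 0.07 0.38]
turn z (rad) 0.0016297049561497313
```

View pics/scene2.png

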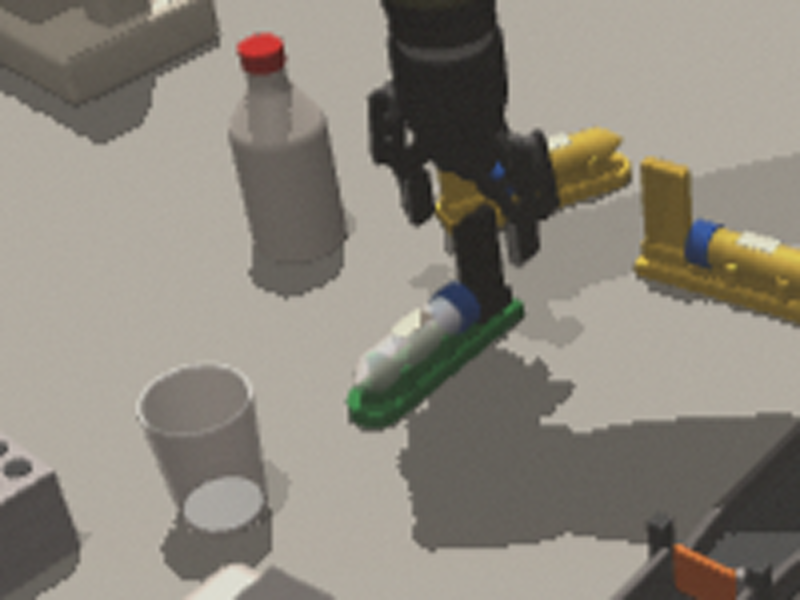

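The fingers straddle the fin at about (480,240) in the crop. I'll close on it.

>>> move_arm(
  commands=[
    {"offset": [0, 0, 0.2], "turn": [0, 0, 0], "hand": 0},
    {"offset": [0, 0, 0], "turn": [0, 0, 0], "hand": 0.6},
    {"offset": [0, 0, 0], "turn": [0, 0, 0], "hand": 1},
    {"offset": [0, 0, 0], "turn": [0, 0, 0], "hand": 1},
    {"offset": [0, 0, 0], "turn": [0, 0, 0], "hand": 1},
    {"offset": [0, 0, 0], "turn": [0, 0, 0], "hand": 1},
    {"offset": [0, 0, 0], "turn": [0, 0, 0], "hand": 1},
    {"offset": [0, 0, 0], "turn": [0, 0, 0], "hand": 1},
  ],
  force=60,
)

```text
clock: 5.75
tcp_pos: [0.4793, -0.3183, 0.0764]
eef_rot: [0.0, -0.066, 0.998, -0.0]
contact_force: [0.4, -0.8, 0.3]
opening: 0.0114
```

>>> move_arm(
  commands=[
    {"offset": [0, 0, -0.5], "turn": [0, 0, 0], "hand": 1},
    {"offset": [0, 0, -1], "turn": [0, 0, 0], "hand": 1},
    {"offset": [0, 0, -2], "turn": [0, 0, 0], "hand": 1},
    {"offset": [0, 0, -2], "turn": [0, 0, 0], "hand": 1},
    {"offset": [0, 0, -2], "turn": [0, 0, 0], "hand": 1},
    {"offset": [0, 0, -1], "turn": [0, 0, 0], "hand": 1},
    {"offset": [0, 0, 0], "turn": [0, 0, 0], "hand": 1},
    {"offset": [0, 0, 0], "turn": [0, 0, 0], "hand": 1},
  ],
)

```text
clock: 6.75
tcp_pos: [0.4787, -0.3179, 0.1606]
eef_rot: [-0.001, -0.066, 0.998, 0.0]
contact_force: [-0.5, -0.8, -1.6]
opening: 0.0115
```

Run:
```python
from h import *
show()
for n in('scene','top'):
    im,d=manip.camera(n); np.savez(n+'3.npz',im=im,d=d)
    u,v=(235,190) if n=='scene' else (422,243)
    save(n+'3.png',cv2.resize(im[v-75:v+75,u-100:u+100],(800,600),interpolation=2))
```

```text
t 6.75 j [-0.586  0.395 -0.179  0.998 -0.    -0.718] tcp [ 0.4787 -0.3179  0.1606] xyaw -172.43 zax [-0.001  0.001 -1.   ] F [-0.5 -0.8 -1.6] open 0.0115
```

View pics/scene3.png

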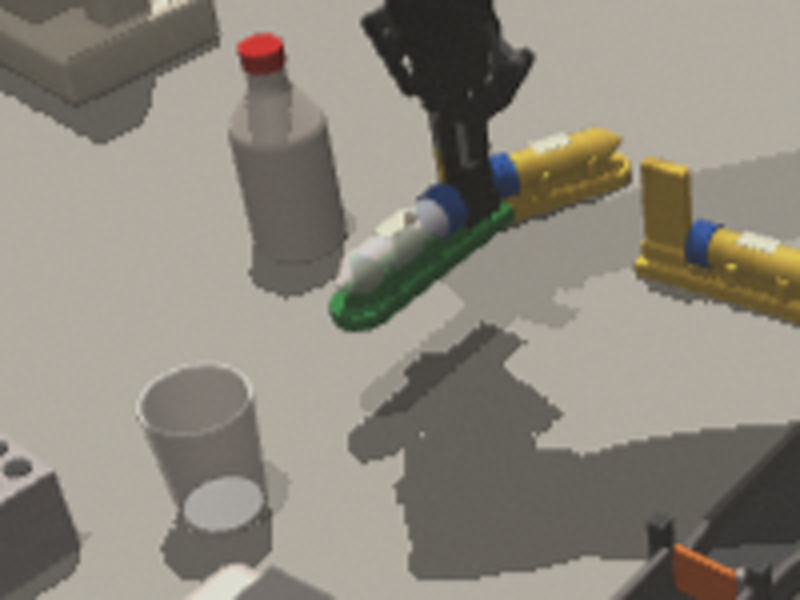

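View pics/top3.png

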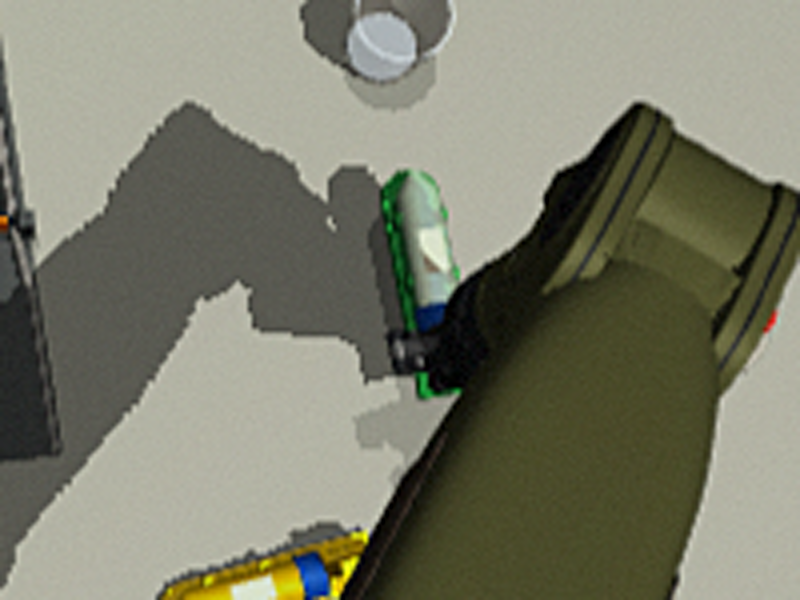

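```bash
cat > tilt.py <<'E'
from h import *
import sys
def meas(n,t):
    im,d,P=load(n,t); s=manip.state(); M=rot(s['eef_rot']); tcp=s['tcp_pos']
    Q=(P-tcp)@M; # tool x = -carrier x ; z down
    cx=-Q[...,0]; cy=Q[...,1]*-1; z=-Q[...,2]   # relative to grip point
    # tool: x back, y: right? y = z cross x -> carrier left*(-1)?
    ok=(d>0)&(cx>.03)&(cx<.15)&(abs(cy)<.04)&(z>-.095)&(z<0)
    for a in np.arange(.035,.145,.015):
        m=ok&(abs(cx-a)<.0075)
        if m.sum()>5:
            zz=z[m]; h=zz>np.percentile(zz,70); print('%.3f n%d ztop %.4f ymid(top) %.4f ymin %.4f ymax %.4f'%(a,m.sum(),np.percentile(zz,93),cy[m][h].mean(),np.percentile(cy[m],3),np.percentile(cy[m],97)))
    e=(d>0)&(abs(cy)<.04)&(z>-.095)&(z<-.03)&(cx>-.05)&(cx<.2); print('x ext',np.percentile(cx[e],[.5,99.5]))
for n in('scene','top'): print(n); meas(n,sys.argv[1])
E
python3 tilt.py 3
```

```text
scene
0.035 n88 ztop -0.0280 ymid(top) -0.0014 ymin -0.0200 ymax 0.0083
0.050 n67 ztop -0.0303 ymid(top) -0.0020 ymin -0.0201 ymax 0.0057
0.065 n109 ztop -0.0284 ymid(top) -0.0016 ymin -0.0198 ymax 0.0065
0.080 n86 ztop -0.0281 ymid(top) -0.0008 ymin -0.0199 ymax 0.0084
0.095 n79 ztop -0.0296 ymid(top) -0.0010 ymin -0.0198 ymax 0.0051
0.110 n115 ztop -0.0315 ymid(top) -0.0031 ymin -0.0189 ymax 0.0076
0.125 n123 ztop -0.0335 ymid(top) -0.0009 ymin -0.0185 ymax 0.0159
0.140 n47 ztop -0.0452 ymid(top) -0.0007 ymin -0.0134 ymax 0.0128
x ext [-0.01801121  0.13895836]
top
0.035 n54 ztop -0.0270 ymid(top) -0.0035 ymin -0.0190 ymax 0.0037
0.050 n79 ztop -0.0295 ymid(top) -0.0004 ymin -0.0187 ymax 0.0121
0.065 n83 ztop -0.0288 ymid(top) 0.0024 ymin -0.0189 ymax 0.0137
0.080 n81 ztop -0.0282 ymid(top) -0.0007 ymin -0.0184 ymax 0.0138
0.095 n87 ztop -0.0297 ymid(top) 0.0009 ymin -0.0183 ymax 0.0163
0.110 n77 ztop -0.0297 ymid(top) 0.0026 ymin -0.0185 ymax 0.0129
0.125 n53 ztop -0.0341 ymid(top) 0.0016 ymin -0.0168 ymax 0.0155
0.140 n9 ztop -0.0553 ymid(top) -0.0035 ymin -0.0100 ymax 0.0022
x ext [-0.02172738  0.13483155]
```

```bash
python3 -c "
from h import *
show(.4416,-.0166,.19,186.95)"
```

```text
t 6.85 j [-0.586  0.396 -0.179  0.998  0.    -0.718] tcp [ 0.4786 -0.3178  0.1604] xyaw -172.43 zax [-0.002  0.001 -1.   ] F [-0.2  0.8 -1.8] open 0.0109
to go (tool, cm) [-0.3  30.35 -2.93]
turn z (rad) 0.010888265956374413
```

>>> move_arm(
  commands=[
    {"offset": [0, 1, -1.5], "turn": [0, 0, 0.01], "hand": 1},
    {"offset": [0, 2, -1.5], "turn": [0, 0, 0], "hand": 1},
    {"offset": [0, 4, 0], "turn": [0, 0, 0], "hand": 1},
    {"offset": [0, 4, 0], "turn": [0, 0, 0], "hand": 1},
    {"offset": [0, 4, 0], "turn": [0, 0, 0], "hand": 1},
    {"offset": [0, 4, 0], "turn": [0, 0, 0], "hand": 1},
    {"offset": [0, 4, 0], "turn": [0, 0, 0], "hand": 1},
    {"offset": [0, 4, 0], "turn": [0, 0, 0], "hand": 1},
    {"offset": [0, 2.3, 0], "turn": [0, 0, 0], "hand": 1},
    {"offset": [0, 1, 0], "turn": [0, 0, 0], "hand": 1},
    {"offset": [0, 0, 0], "turn": [0, 0, 0], "hand": 1},
    {"offset": [0, 0, 0], "turn": [0, 0, 0], "hand": 1},
  ],
)

```text
clock: 8.35
tcp_pos: [0.4423, -0.018, 0.1916]
eef_rot: [0.0, -0.061, 0.998, -0.0]
contact_force: [-0.7, 0.2, -1.3]
opening: 0.011
```

```bash
python3 - <<'E'
from h import *
show(.4416,-.0166,.19,186.95)
for n in('scene','top'):
    im,d=manip.camera(n); np.savez(n+'4.npz',im=im,d=d)
    u,v=(300,230) if n=='scene' else (320,230)
    save(n+'4.png',cv2.resize(im[v-75:v+75,u-100:u+100],(800,600),interpolation=2))
E
python3 tilt.py 4
```

```text
t 8.35 j [-0.04   0.156 -0.435  0.979 -0.    -0.162] tcp [ 0.4423 -0.018   0.1916] xyaw -173.03 zax [ 0.001 -0.    -1.   ] F [-0.7  0.2 -1.3] open 0.011
to go (tool, cm) [0.06 0.14 0.16]
turn z (rad) 0.0002945834024898739
scene
0.035 n99 ztop -0.0286 ymid(top) -0.0001 ymin -0.0183 ymax 0.0120
0.050 n77 ztop -0.0308 ymid(top) -0.0007 ymin -0.0192 ymax 0.0096
0.065 n111 ztop -0.0290 ymid(top) -0.0003 ymin -0.0183 ymax 0.0085
0.080 n94 ztop -0.0288 ymid(top) 0.0011 ymin -0.0193 ymax 0.0076
0.095 n91 ztop -0.0287 ymid(top) 0.0001 ymin -0.0188 ymax 0.0087
0.110 n122 ztop -0.0314 ymid(top) -0.0019 ymin -0.0190 ymax 0.0081
0.125 n163 ztop -0.0336 ymid(top) -0.0010 ymin -0.0174 ymax 0.0159
0.140 n58 ztop -0.0608 ymid(top) 0.0032 ymin -0.0134 ymax 0.0122
x ext [-0.0177897   0.13873626]
top
x ext [0.13103095 0.13603123]
```

View pics/scene4.png

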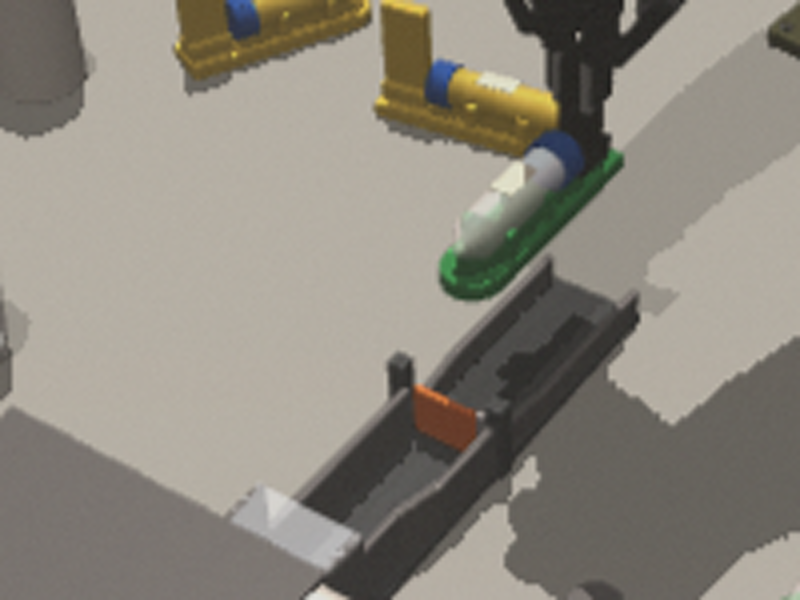

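View pics/top4.png

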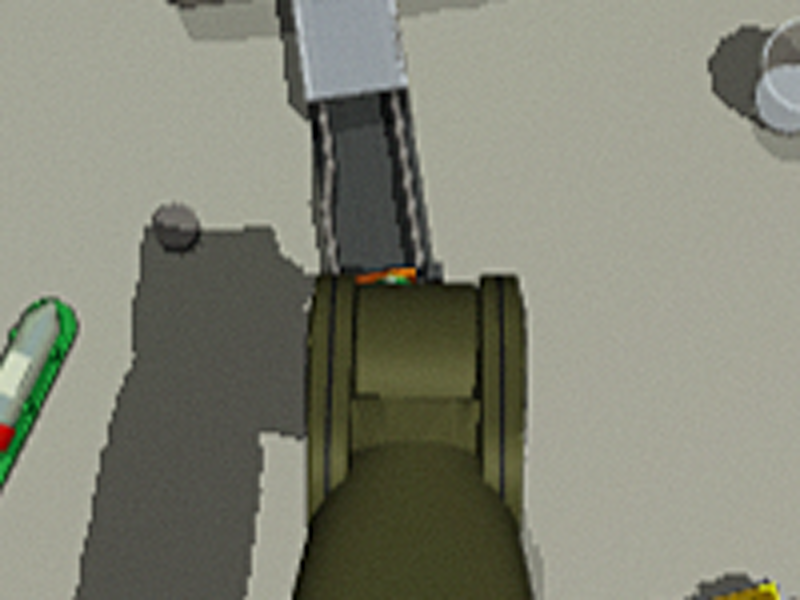

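>>> move_arm(
  commands=[
    {"offset": [0, 0.1, 1], "turn": [0, 0, 0], "hand": 1},
    {"offset": [0, 0, 2], "turn": [0, 0, 0], "hand": 1},
    {"offset": [0, 0, 2], "turn": [0, 0, 0], "hand": 1},
    {"offset": [0, 0, 2], "turn": [0, 0, 0], "hand": 1},
    {"offset": [0, 0, 1.5], "turn": [0, 0, 0], "hand": 1},
    {"offset": [0, 0, 1], "turn": [0, 0, 0], "hand": 1},
    {"offset": [0, 0, 0.6], "turn": [0, 0, 0], "hand": 1},
    {"offset": [0, 0, 0], "turn": [0, 0, 0], "hand": 1},
    {"offset": [0, 0, 0], "turn": [0, 0, 0], "hand": 1},
  ],
)

```text
clock: 9.57
tcp_pos: [0.4425, -0.0165, 0.0907]
eef_rot: [0.0, -0.061, 0.998, -0.0]
contact_force: [0.6, -0.5, -1.1]
opening: 0.0111
```

Run:
```python
from h import *
show(.4416,-.0166,.082,186.95)
im,d=manip.camera('scene'); np.savez('scene5.npz',im=im,d=d)
save('scene5.png',cv2.resize(im[190:310,240:400],(800,600),interpolation=2))
```

```text
t 9.57 j [-0.037  0.259 -0.603  0.708 -0.    -0.159] tcp [ 0.4425 -0.0165  0.0907] xyaw -173.0 zax [ 0.001 -0.    -1.   ] F [ 0.6 -0.5 -1.1] open 0.0111
to go (tool, cm) [0.09 0.   0.87]
turn z (rad) 0.0008435429240836105
```

View pics/scene5.png

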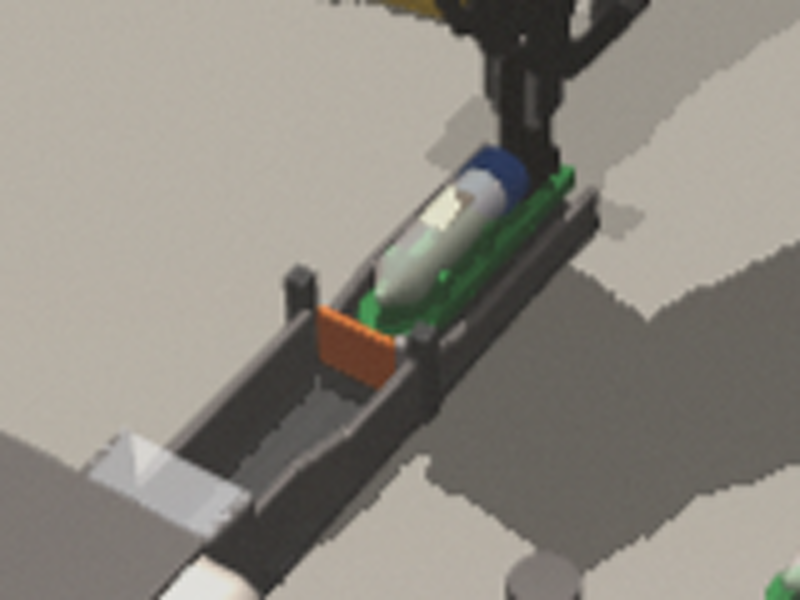

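>>> move_arm(
  commands=[
    {"offset": [0, 0, 0.4], "turn": [0, 0, 0], "hand": 1},
    {"offset": [0, 0, 0.3], "turn": [0, 0, 0], "hand": 1},
    {"offset": [0, 0, 0], "turn": [0, 0, 0], "hand": 1},
    {"offset": [0, 0, 0], "turn": [0, 0, 0], "hand": 1},
  ],
)

```text
clock: 10.12
tcp_pos: [0.442, -0.0165, 0.0833]
eef_rot: [-0.0, -0.061, 0.998, 0.0]
contact_force: [0.6, -0.6, -1.7]
opening: 0.0116
```

>>> move_arm(
  commands=[
    {"offset": [0, 0, 0.1], "turn": [0, 0, 0], "hand": 1},
    {"offset": [0, 0, 0], "turn": [0, 0, 0], "hand": 1},
  ],
)

```text
clock: 10.38
tcp_pos: [0.4421, -0.0165, 0.0823]
eef_rot: [0.0, -0.061, 0.998, -0.0]
contact_force: [0.8, 1.6, -2.6]
opening: 0.0111
```

>>> move_arm(
  commands=[
    {"offset": [0, 0, 0.1], "turn": [0, 0, 0], "hand": 1},
    {"offset": [0, 0, 0], "turn": [0, 0, 0], "hand": 1},
  ],
)

```text
clock: 10.62
tcp_pos: [0.4422, -0.0165, 0.0823]
eef_rot: [0.0, -0.061, 0.998, -0.0]
contact_force: [-2.7, -0.6, 8.6]
opening: 0.0113
```

>>> move_arm(
  commands=[
    {"offset": [0, 0, 0.05], "turn": [0, 0, 0], "hand": 1},
    {"offset": [0, 0, 0], "turn": [0, 0, 0], "hand": 1},
  ],
)

```text
clock: 10.88
tcp_pos: [0.4422, -0.0165, 0.0823]
eef_rot: [0.001, -0.061, 0.998, -0.0]
contact_force: [-4.3, -0.4, 13.6]
opening: 0.0113
```

>>> move_arm(
  commands=[
    {"offset": [0, 0, -0.1], "turn": [0, 0, 0], "hand": 1},
    {"offset": [-0.5, 0, 0], "turn": [0, 0, 0], "hand": 1},
    {"offset": [-1, 0, 0], "turn": [0, 0, 0], "hand": 1},
    {"offset": [-1, 0, 0], "turn": [0, 0, 0], "hand": 1},
    {"offset": [-1, 0, 0], "turn": [0, 0, 0], "hand": 1},
    {"offset": [-1, 0, 0], "turn": [0, 0, 0], "hand": 1},
    {"offset": [0, 0, 0], "turn": [0, 0, 0], "hand": 1},
  ],
)

```text
clock: 11.75
tcp_pos: [0.4793, -0.0119, 0.0822]
eef_rot: [-0.007, -0.061, 0.998, -0.001]
contact_force: [-17.4, -3.2, 25.7]
opening: 0.011
```

Run:
```python
from h import *
show(.6749,.0118,.082,186.95)
im,d=manip.camera('scene'); np.savez('scene6.npz',im=im,d=d)
save('scene6.png',cv2.resize(im[190:310,240:400],(800,600),interpolation=2))
```

```text
t 11.75 j [-0.023  0.332 -0.518  0.734 -0.003 -0.144] tcp [ 0.4793 -0.0119  0.0822] xyaw -173.05 zax [-0.013 -0.002 -1.   ] F [-17.4  -3.2  25.7] open 0.011
to go (tool, cm) [-1.97e+01 -1.00e-02 -2.40e-01]
turn z (rad) -5.7311087338019406e-05
```

View pics/scene6.png

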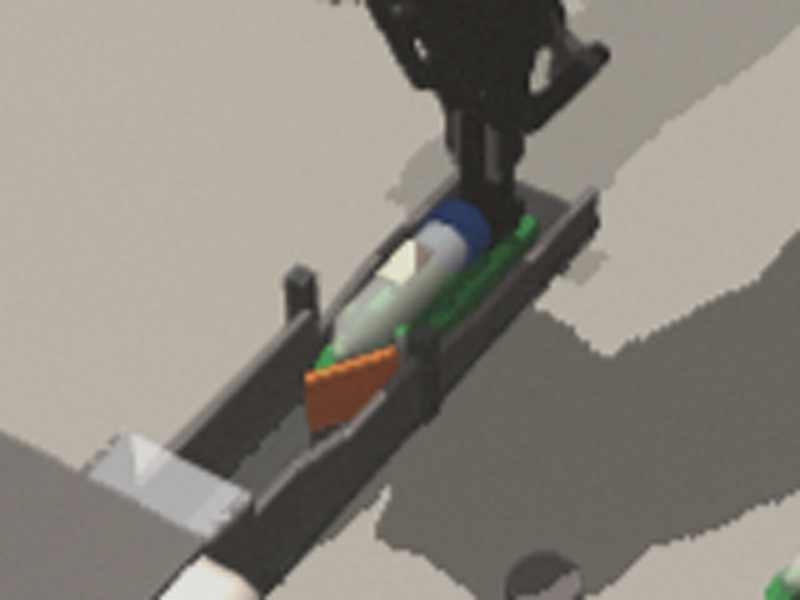

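>>> move_arm(
  commands=[
    {"offset": [0, 0, -0.1], "turn": [0, 0, 0], "hand": 1},
    {"offset": [0, 0, -0.1], "turn": [0, 0, 0], "hand": 1},
    {"offset": [0, 0, 0], "turn": [0, 0, 0], "hand": 1},
  ],
)

```text
clock: 12.18
tcp_pos: [0.4846, -0.0117, 0.0828]
eef_rot: [-0.002, -0.061, 0.998, -0.001]
contact_force: [-4.0, -2.8, -1.7]
opening: 0.0111
```

```bash
python3 -c "
from h import *
show(.6749,.0118,.082,186.95);print(manip.state()['wrist_torque'])"
```

```text
t 12.18 j [-0.023  0.333 -0.514  0.728 -0.002 -0.144] tcp [ 0.4846 -0.0117  0.0828] xyaw -173.05 zax [-0.004 -0.002 -1.   ] F [-4.  -2.8 -1.7] open 0.0111
to go (tool, cm) [-19.17   0.03  -0.  ]
turn z (rad) 4.9381217158049044e-05
[-0.84073568  1.08887562 -0.25780056]
```

>>> move_arm(
  commands=[
    {"offset": [0, 0, 0.05], "turn": [0, 0, 0], "hand": 1},
    {"offset": [-0.8, 0, 0], "turn": [0, 0, 0], "hand": 1},
    {"offset": [-0.8, 0, 0], "turn": [0, 0, 0], "hand": 1},
    {"offset": [-0.8, 0, 0], "turn": [0, 0, 0], "hand": 1},
    {"offset": [0, 0, 0], "turn": [0, 0, 0], "hand": 1},
  ],
)

```text
clock: 12.8
tcp_pos: [0.5133, -0.0079, 0.0838]
eef_rot: [0.002, -0.061, 0.998, -0.0]
contact_force: [1.2, -3.2, -1.8]
opening: 0.0114
```

```bash
python3 -c "
from h import *
show(.6749,.0118,.082,186.95);print(manip.state()['wrist_torque'])"
```

```text
t 12.8 j [-0.015  0.369 -0.453  0.745  0.    -0.138] tcp [ 0.5133 -0.0079  0.0838] xyaw -172.99 zax [ 0.004  0.    -1.   ] F [ 1.2 -3.2 -1.8] open 0.0114
to go (tool, cm) [-16.28  -0.02   0.25]
turn z (rad) 0.0010252563108362634
[-0.65097851 -0.14544122 -0.34118853]
```

>>> move_arm(
  commands=[
    {"offset": [0, 0, 0.1], "turn": [0, 0, 0], "hand": 1},
    {"offset": [0, 0, 0], "turn": [0, 0, 0], "hand": 1},
  ],
)

```text
clock: 13.05
tcp_pos: [0.5115, -0.0081, 0.0827]
eef_rot: [0.001, -0.061, 0.998, -0.0]
contact_force: [0.7, -2.5, -1.3]
opening: 0.0115
```

>>> move_arm(
  commands=[
    {"offset": [-0.8, 0, 0], "turn": [0, 0, 0], "hand": 1},
    {"offset": [-0.8, 0, 0], "turn": [0, 0, 0], "hand": 1},
    {"offset": [-0.8, 0, 0], "turn": [0, 0, 0], "hand": 1},
    {"offset": [0, 0, 0], "turn": [0, 0, 0], "hand": 1},
  ],
)

```text
clock: 13.55
tcp_pos: [0.5338, -0.0049, 0.0823]
eef_rot: [-0.001, -0.061, 0.998, 0.0]
contact_force: [-2.4, -2.3, 3.2]
opening: 0.0113
```

```bash
python3 - <<'E'
from h import *
show(.6749,.0118,.082,186.95)
im,d=manip.camera('scene'); np.savez('scene7.npz',im=im,d=d)
save('scene7.png',cv2.resize(im[190:310,240:400],(800,600),interpolation=2))
E
python3 tilt.py 7
```

```text
t 13.55 j [-0.009  0.404 -0.398  0.771  0.    -0.132] tcp [ 0.5338 -0.0049  0.0823] xyaw -172.97 zax [-0.002  0.001 -1.   ] F [-2.4 -2.3  3.2] open 0.0113
to go (tool, cm) [-1.421e+01 -7.000e-02  1.000e-02]
turn z (rad) 0.0013484210362418483
scene
0.035 n118 ztop -0.0284 ymid(top) 0.0003 ymin -0.0371 ymax 0.0320
0.050 n93 ztop -0.0261 ymid(top) 0.0004 ymin -0.0396 ymax 0.0349
0.065 n218 ztop -0.0251 ymid(top) -0.0023 ymin -0.0393 ymax 0.0382
0.080 n169 ztop -0.0288 ymid(top) -0.0033 ymin -0.0376 ymax 0.0274
0.095 n183 ztop -0.0301 ymid(top) -0.0011 ymin -0.0379 ymax 0.0270
0.110 n230 ztop -0.0306 ymid(top) -0.0027 ymin -0.0385 ymax 0.0277
0.125 n275 ztop -0.0337 ymid(top) -0.0019 ymin -0.0372 ymax 0.0276
0.140 n229 ztop -0.0393 ymid(top) -0.0024 ymin -0.0369 ymax 0.0275
x ext [-0.04869818  0.19712817]
topTraceback (most recent call last):
  File "tilt.py", line 14, in <module>
    for n in('scene','top'): print(n); meas(n,sys.argv[1])
                                       ~~~~^^^^^^^^^^^^^^^
  File "tilt.py", line 4, in meas
    im,d,P=load(n,t); s=manip.state(); M=rot(s['eef_rot']); tcp=s['tcp_pos']
           ~~~~^^^^^
  File "h.py", line 16, in load
    z=np.load(f'{n}{t}.npz'); return z['im'],z['d'],cloud(n,z['d'])
    fid = stack.enter_context(open(os.fspath(file), "rb"))
                              ~~~~^^^^^^^^^^^^^^^^^^^^^^^
FileNotFoundError: [Errno 2] No such file or directory: 'top7.npz'
```

View pics/scene7.png

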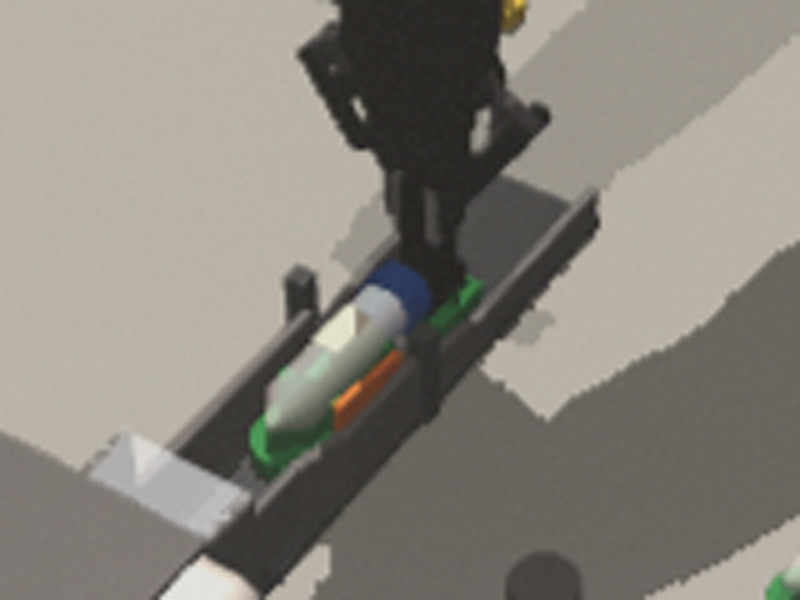

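>>> move_arm(
  commands=[
    {"offset": [-0.8, 0, 0], "turn": [0, 0, 0], "hand": 1},
    {"offset": [-0.8, 0, 0], "turn": [0, 0, 0], "hand": 1},
    {"offset": [-0.8, 0, 0], "turn": [0, 0, 0], "hand": 1},
    {"offset": [-0.8, 0, 0], "turn": [0, 0, 0], "hand": 1},
    {"offset": [-0.8, 0, 0], "turn": [0, 0, 0], "hand": 1},
    {"offset": [0, 0, 0], "turn": [0, 0, 0], "hand": 1},
  ],
)

```text
clock: 14.35
tcp_pos: [0.5741, -0.0001, 0.0824]
eef_rot: [-0.0, -0.061, 0.998, 0.0]
contact_force: [-2.8, -1.8, 3.6]
opening: 0.0112
```

```bash
python3 -c "
from h import *
show(.6749,.0118,.082,186.95);print(manip.state()['wrist_torque'])"
```

```text
t 14.35 j [-0.     0.461 -0.297  0.813  0.    -0.123] tcp [ 5.741e-01 -1.000e-04  8.240e-02] xyaw -172.98 zax [-0.  0. -1.] F [-2.8 -1.8  3.6] open 0.0112
to go (tool, cm) [-10.15  -0.05   0.04]
turn z (rad) 0.0012727783693318633
[-0.44921329  0.82824621 -0.0830222 ]
```

>>> move_arm(
  commands=[
    {"offset": [-0.8, 0, 0], "turn": [0, 0, 0], "hand": 1},
    {"offset": [-0.8, 0, 0], "turn": [0, 0, 0], "hand": 1},
    {"offset": [-0.8, 0, 0], "turn": [0, 0, 0], "hand": 1},
    {"offset": [-0.8, 0, 0], "turn": [0, 0, 0], "hand": 1},
    {"offset": [-0.8, 0, 0], "turn": [0, 0, 0], "hand": 1},
    {"offset": [-0.8, 0, 0], "turn": [0, 0, 0], "hand": 1},
    {"offset": [-0.8, 0, 0], "turn": [0, 0, 0], "hand": 1},
    {"offset": [-0.8, 0, 0], "turn": [0, 0, 0], "hand": 1},
    {"offset": [0, 0, 0], "turn": [0, 0, 0], "hand": 1},
  ],
)

```text
clock: 15.48
tcp_pos: [0.6378, 0.0076, 0.0824]
eef_rot: [0.0, -0.061, 0.998, 0.0]
contact_force: [-1.9, -2.5, 4.3]
opening: 0.0113
```

Run:
```python
from h import *
show(.6749,.0118,.082,186.95)
im,d=manip.camera('scene'); np.savez('scene8.npz',im=im,d=d)
save('scene8.png',cv2.resize(im[190:310,240:400],(800,600),interpolation=2))
```

```text
t 15.47 j [ 0.012  0.556 -0.123  0.892  0.    -0.111] tcp [0.6378 0.0076 0.0824] xyaw -172.97 zax [ 0.  0. -1.] F [-1.9 -2.5  4.3] open 0.0113
to go (tool, cm) [-3.74 -0.04  0.04]
turn z (rad) 0.001333180576804428
```

View pics/scene8.png

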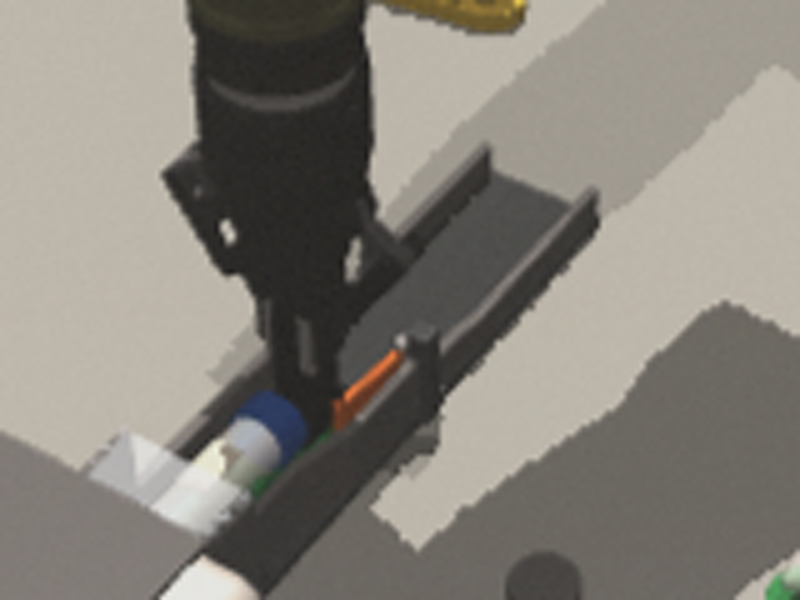

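>>> move_arm(
  commands=[
    {"offset": [-0.8, 0, 0], "turn": [0, 0, 0], "hand": 1},
    {"offset": [-0.8, 0, 0], "turn": [0, 0, 0], "hand": 1},
    {"offset": [-0.8, 0, 0], "turn": [0, 0, 0], "hand": 1},
    {"offset": [-0.5, 0, 0], "turn": [0, 0, 0], "hand": 1},
    {"offset": [0, 0, 0], "turn": [0, 0, 0], "hand": 1},
  ],
)

```text
clock: 16.15
tcp_pos: [0.6665, 0.0114, 0.0824]
eef_rot: [0.0, -0.061, 0.998, 0.0]
contact_force: [-2.7, -1.5, 4.6]
opening: 0.0114
```

>>> move_arm(
  commands=[
    {"offset": [-0.3, 0, 0], "turn": [0, 0, 0], "hand": 1},
    {"offset": [-0.2, 0, 0], "turn": [0, 0, 0], "hand": 1},
    {"offset": [0, 0, 0], "turn": [0, 0, 0], "hand": 1},
  ],
)

```text
clock: 16.52
tcp_pos: [0.6711, 0.0122, 0.0824]
eef_rot: [-0.0, -0.061, 0.998, 0.001]
contact_force: [-3.4, 0.1, 5.5]
opening: 0.0118
```

>>> move_arm(
  commands=[
    {"offset": [-0.2, 0, 0], "turn": [0, 0, 0], "hand": 1},
    {"offset": [0, 0, 0], "turn": [0, 0, 0], "hand": 1},
  ],
)

```text
clock: 16.77
tcp_pos: [0.6731, 0.0123, 0.0823]
eef_rot: [-0.0, -0.061, 0.998, 0.0]
contact_force: [-4.1, -0.6, 5.5]
opening: 0.0114
```

>>> move_arm(
  commands=[
    {"offset": [-0.2, 0, 0], "turn": [0, 0, 0], "hand": 1},
    {"offset": [0, 0, 0], "turn": [0, 0, 0], "hand": 1},
  ],
)

```text
clock: 17.02
tcp_pos: [0.6752, 0.0126, 0.0824]
eef_rot: [-0.0, -0.061, 0.998, 0.0]
contact_force: [-3.0, -0.5, 4.8]
opening: 0.0113
```

>>> move_arm(
  commands=[
    {"offset": [-0.1, 0, 0], "turn": [0, 0, 0], "hand": 1},
    {"offset": [0, 0, 0], "turn": [0, 0, 0], "hand": 1},
  ],
)

```text
clock: 17.27
tcp_pos: [0.676, 0.0126, 0.0824]
eef_rot: [-0.0, -0.061, 0.998, 0.0]
contact_force: [-3.4, -0.4, 5.1]
opening: 0.0108
```

Run:
```python
from h import *
show(.6749,.0118,.082,186.95)
im,d=manip.camera('scene'); np.savez('scene9.npz',im=im,d=d)
save('scene9.png',cv2.resize(im[190:310,240:400],(800,600),interpolation=2))
```

```text
t 17.27 j [ 0.018  0.616 -0.008  0.947  0.001 -0.104] tcp [0.676  0.0126 0.0824] xyaw -172.98 zax [-0.001  0.001 -1.   ] F [-3.4 -0.4  5.1] open 0.0108
to go (tool, cm) [ 0.12 -0.07  0.04]
turn z (rad) 0.0011509149826096424
```

View pics/scene9.png

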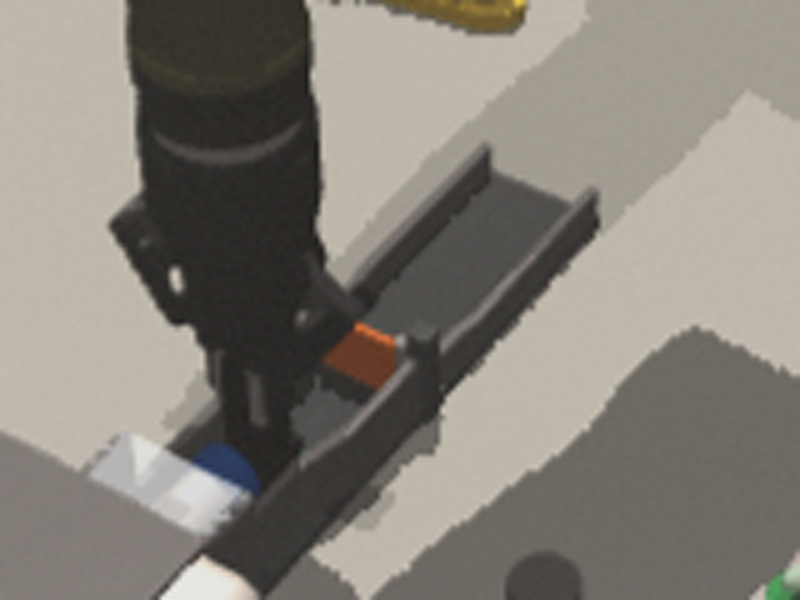

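The gate has closed at (370,350) in the crop. I'll keep creeping until the stop is felt.

>>> move_arm(
  commands=[
    {"offset": [-0.15, 0, 0], "turn": [0, 0, 0], "hand": 1},
    {"offset": [0, 0, 0], "turn": [0, 0, 0], "hand": 1},
  ],
)

```text
clock: 17.58
tcp_pos: [0.6776, 0.0128, 0.0824]
eef_rot: [-0.0, -0.061, 0.998, 0.0]
contact_force: [-3.4, 0.6, 3.6]
opening: 0.0116
```

>>> move_arm(
  commands=[
    {"offset": [-0.15, 0, 0], "turn": [0, 0, 0], "hand": 1},
    {"offset": [0, 0, 0], "turn": [0, 0, 0], "hand": 1},
  ],
)

```text
clock: 17.82
tcp_pos: [0.678, 0.0129, 0.0823]
eef_rot: [-0.001, -0.061, 0.998, 0.0]
contact_force: [-5.6, 0.2, 6.9]
opening: 0.0115
```

>>> move_arm(
  commands=[
    {"offset": [-0.15, 0, 0], "turn": [0, 0, 0], "hand": 1},
    {"offset": [0, 0, 0], "turn": [0, 0, 0], "hand": 1},
  ],
)

```text
clock: 18.08
tcp_pos: [0.6782, 0.0129, 0.0822]
eef_rot: [-0.002, -0.061, 0.998, 0.0]
contact_force: [-8.8, 0.1, 9.3]
opening: 0.0114
```

>>> move_arm(
  commands=[
    {"offset": [-0.05, 0, -0.05], "turn": [0, 0, 0], "hand": 1},
    {"offset": [0, 0, 0], "turn": [0, 0, 0], "hand": 0.7},
    {"offset": [0, 0, 0], "turn": [0, 0, 0], "hand": 0.4},
    {"offset": [0, 0, 0], "turn": [0, 0, 0], "hand": 0},
    {"offset": [0, 0, 0], "turn": [0, 0, 0], "hand": 0},
    {"offset": [0, 0, 0], "turn": [0, 0, 0], "hand": 0},
    {"offset": [0, 0, 0], "turn": [0, 0, 0], "hand": 0},
  ],
)

```text
clock: 18.95
tcp_pos: [0.6813, 0.0129, 0.0828]
eef_rot: [0.0, -0.061, 0.998, 0.0]
contact_force: [-0.2, -0.6, -1.3]
opening: 0.0854
```

>>> move_arm(
  commands=[
    {"offset": [0, 0, -1], "turn": [0, 0, 0], "hand": 0},
    {"offset": [0, 0, -2], "turn": [0, 0, 0], "hand": 0},
    {"offset": [0, 0, -3], "turn": [0, 0, 0], "hand": 0},
    {"offset": [0, 0, -4], "turn": [0, 0, 0], "hand": 0},
    {"offset": [0, 0, -4], "turn": [0, 0, 0], "hand": 0},
    {"offset": [2, 0, -3], "turn": [0, 0, 0], "hand": 0},
    {"offset": [5, 0, 0], "turn": [0, 0, 0], "hand": 0},
    {"offset": [5, 0, 0], "turn": [0, 0, 0], "hand": 0},
    {"offset": [5, 0, 0], "turn": [0, 0, 0], "hand": 0},
    {"offset": [5, 0, 0], "turn": [0, 0, 0], "hand": 0},
    {"offset": [0, 0, 0], "turn": [0, 0, 0], "hand": 0},
  ],
)

```text
clock: 20.32
tcp_pos: [0.4585, -0.0141, 0.2534]
eef_rot: [-0.001, -0.061, 0.998, 0.0]
contact_force: [2.1, -0.2, 0.2]
opening: 0.0853
```

```bash
cat > fin.py <<'E'
from h import *
import sys
t=sys.argv[1]
show()
for n in('scene','top'):
    im,d=manip.camera(n); np.savez(n+t+'.npz',im=im,d=d)
    if n=='scene': save('scene%s.png'%t,cv2.resize(im[190:310,240:400],(800,600),interpolation=2))
    else: save('top%s.png'%t,im)
    P=cloud(n,d)
    E=P[...,:2]-[.5935,.0019]; c,s=np.cos(.1213),np.sin(.1213); x=E@[c,s]; y=E@[-s,c]; z=P[...,2]
    m=(d>0)&(z>.085)&(z<.106)&(abs(y)<.03)&(x>.03)&(x<.125)
    if m.sum(): print(n,'fin top n',m.sum(),'x',x[m].min().round(4),x[m].max().round(4),x[m].mean().round(4),'y',y[m].mean().round(4),'z',np.median(z[m]).round(4))
    hsv=cv2.cvtColor(im,cv2.COLOR_RGB2HSV)
    o=(d>0)&(hsv[...,0]<15)&(hsv[...,1]>150)&(hsv[...,2]>70)&(abs(x)<.06)&(abs(y)<.05)&(z>.01); print('gate',o.sum(),np.polyfit(y[o],x[o],1),x[o].min(),x[o].max())
E
python3 fin.py 10
```

```text
t 20.32 j [-0.031  0.147 -0.277  1.149 -0.    -0.152] tcp [ 0.4585 -0.0141  0.2534] xyaw -173.04 zax [-0.002  0.    -1.   ] F [ 2.1 -0.2  0.2] open 0.0853
scene fin top n 108 x 0.0679 0.1046 0.0874 y 0.0018 z 0.0965
gate 67 [0.01124343 0.00422321] 9.616890561721362e-05 0.007683578445207244
top fin top n 54 x 0.064 0.0992 0.0815 y -0.0006 z 0.0966Traceback (most recent call last):
  File "fin.py", line 14, in <module>
    o=(d>0)&(hsv[...,0]<15)&(hsv[...,1]>150)&(hsv[...,2]>70)&(abs(x)<.06)&(abs(y)<.05)&(z>.01); print('gate',o.sum(),np.polyfit(y[o],x[o],1),x[o].min(),x[o].max())
                                                                                                                     ~~~~~~~~~~^^^^^^^^^^^^^
    raise TypeError("expected non-empty vector for x")
TypeError: expected non-empty vector for x
```

View pics/scene10.png

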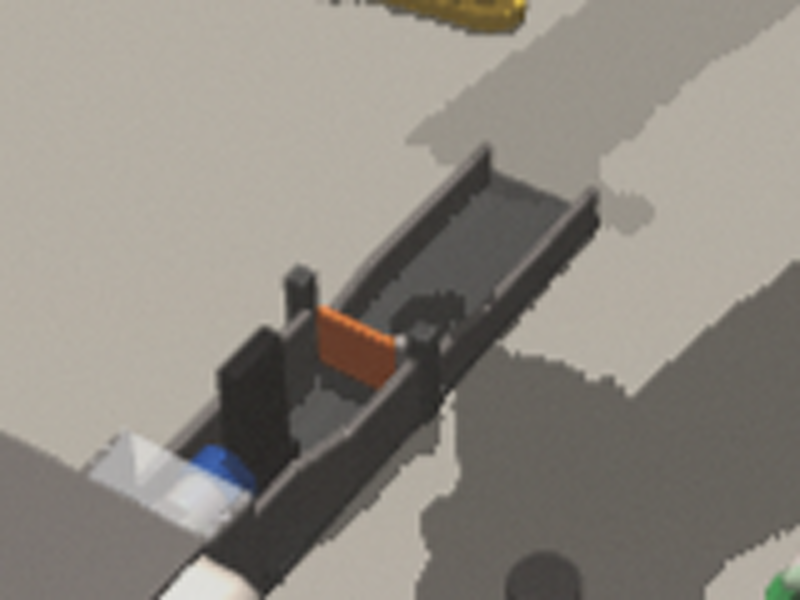

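View pics/top10.png

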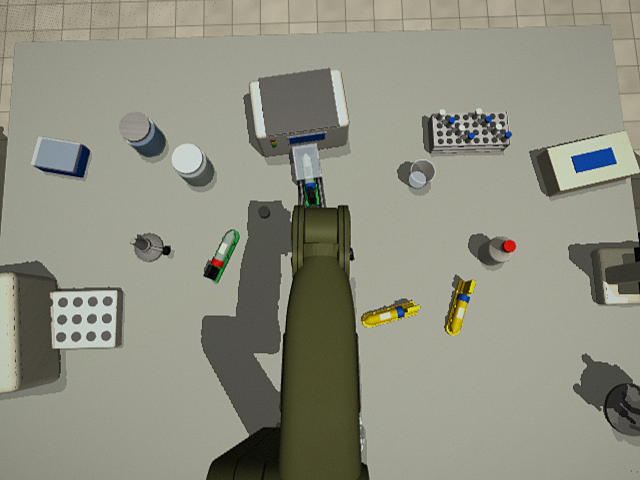

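Run:
```python
from h import *
z=np.load('top10.npz')['im']; a=np.load('top0.npz')['im']
save('hood.png',np.hstack([cv2.resize(i[130:220,280:345],(400,554),interpolation=2) for i in(a,z)]))
# predicted fin top / gate references
O=np.array([.5935,.0019]);c,s=np.cos(.1213),np.sin(.1213)
for n in('top','scene'):
    im,d,P=load(n,'10'); E=P[...,:2]-O; x=E@[c,s];y=E@[-s,c];zz=P[...,2]
    h=(d>0)&(zz>.064)&(zz<.076)&(abs(y)<.02)&(x>.11)&(x<.2); f=(d>0)&(zz>.088)&(zz<.104)&(abs(y)<.02)&(x>.03)&(x<.125)
    print(n,'hood edge',np.percentile(x[h],[1,5]),'fin',np.percentile(x[f],[2,50,98]))
```

```text
top hood edge [0.13188105 0.13434513] fin [0.06458063 0.08180809 0.09879344]
scene hood edge [0.13272111 0.13472513] fin [0.06832381 0.08729693 0.10341238]
```

View pics/hood.png

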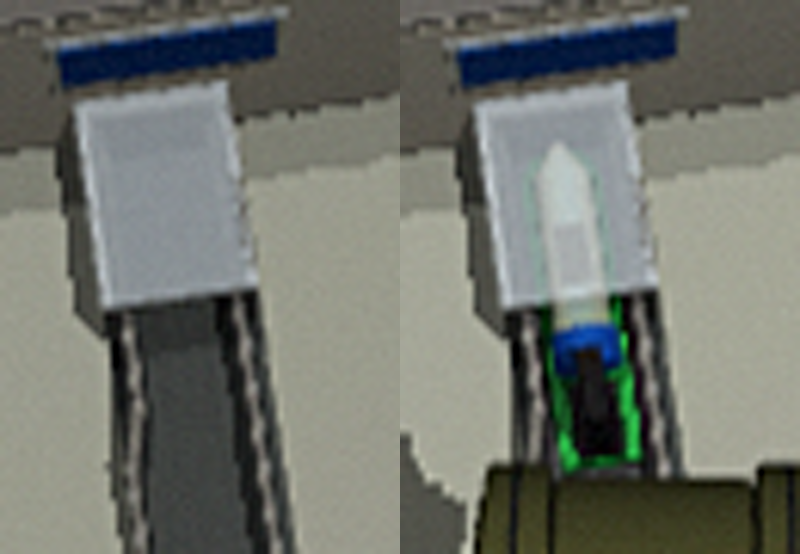

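Run:
```python
from h import *
show(); print(manip.close_job())
```

```text
t 20.43 j [-0.03   0.151 -0.271  1.146  0.    -0.152] tcp [ 0.4632 -0.014   0.2539] xyaw -173.01 zax [ 0.003 -0.    -1.   ] F [0.4 0.6 0.2] open 0.0854
the job is handed in; nothing more can be done
None
```

The blue-capped green carrier is in the reader bay, released, and the orange gate has closed behind it. I handed the job in at about 20.4 s of the 45 s allowed. I picked the carrier up by its black fin, set it nose first in the entry lane, and slid it upright along the floor through the gate and under the hood until it stalled.

**Fully home:**
- Over the last two 1.5 mm pushes the carrier advanced only 0.4 mm and then 0.2 mm, and the push force rose from about 3.5 N to 9 N.
- Some of that force was floor friction, so the stop was felt but not pressed hard.
- The cameras differ by about 5 mm on the fin's position: 81.8 mm beyond the gate from the top and 87.3 mm from the scene camera, against the 82 mm expected.
- Measured against the hood edge, the two average the right gap of 48 mm.
- I did not regrip and push again to confirm.

**Gate:** the scene picture shows the leaf square across the lane. In the top picture the arm hid it, so that check gave no reading.

**Sliding:** early in the slide the carrier bound for a moment, with about 17 N back and 26 N up at the wrist and a tool tilt under 1°. I eased the height and it ran freely. For part of the entry stretch it may have been up to about 1 mm off the floor.

**Rest of the bench:** by eye in the last top picture, everything visible was where it started, including the red-capped carrier, the yellow look-alikes, burner, beaker, bottle and spare cap. The gripper was open and clear above the lane, touching nothing.

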